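# Fill the spares tray

## Task

Fill the black spares tray: set the square heat sink in the square recess, the empty black eyepiece cup, open side up, in the round one, the tube of fuses in the long narrow one and the yellow parts box in the wide oblong one, each lying flat on the floor of its recess. The long heat sink and the black pot of brass wool do not belong in it: leave both where they are.

Things in the scene. Friction and masses are not known exactly. Their poses are not given: they have to be found in the camera images.
- heat_sink: square bare aluminium heat sink with upright fins, 40 x 40 mm, 20 mm high, fins along its x; origin at the centre of its underside, z up
- eyepiece_cup: black round eyepiece cup, hollow and empty, 49 mm across, 22 mm high, standing open side up; to be held across its outside; origin at the centre of its underside, z up
- fuse_tube: pale flat-sided clear tube of fuses lying down, 24 mm wide (x), 82 mm long (y), 18 mm high; origin at the centre of its underside, z up
- parts_box: small closed yellow parts box, 39 mm wide (x), 72 mm long (y), 26 mm high; its lid stays shut; origin at the centre of its underside, z up
- wool_pot: look-alike of the cup, to be left: black round pot filled with pale brass wool, 47 mm across, 38 mm high; origin at the centre of its underside, z up
- long_sink: look-alike of the square heat sink, to be left: oblong finned aluminium heat sink, 30 mm wide (x), 60 mm long (y), 20 mm high; origin at the centre of its underside, z up
- nest_square: tray insert with the square recess, 54 x 54 mm, 5 mm deep, in the middle of an 80 x 100 mm insert. Origin: centre of the insert's underside; x across the 80 mm, y along the 100 mm, z up; recess floor at z = 2 mm, grey top at 7 mm. Four inserts lie two by two in a black tray, in any arrangement, 82 mm apart in x, 102 mm in y; the tray's rim ends 2 mm above them. All fixed
- nest_round: tray insert with the round recess, 63 mm across, 5 mm deep, in the middle of an 80 x 100 mm insert. Origin: centre of the insert's underside; x across the 80 mm, y along the 100 mm, z up; recess floor at z = 2 mm, grey top at 7 mm. Four inserts lie two by two in a black tray, in any arrangement, 82 mm apart in x, 102 mm in y; the tray's rim ends 2 mm above them. All fixed
- nest_long: tray insert with the long narrow recess, 38 mm (x) by 94 mm (y), 5 mm deep, in the middle of an 80 x 100 mm insert. Origin: centre of the insert's underside; x across the 80 mm, y along the 100 mm, z up; recess floor at z = 2 mm, grey top at 7 mm. Four inserts lie two by two in a black tray, in any arrangement, 82 mm apart in x, 102 mm in y; the tray's rim ends 2 mm above them. All fixed
- nest_wide: tray insert with the wide oblong recess, 53 mm (x) by 86 mm (y), 5 mm deep, in the middle of an 80 x 100 mm insert. Origin: centre of the insert's underside; x across the 80 mm, y along the 100 mm, z up; recess floor at z = 2 mm, grey top at 7 mm. Four inserts lie two by two in a black tray, in any arrangement, 82 mm apart in x, 102 mm in y; the tray's rim ends 2 mm above them. All fixed

How it is judged:
By the outcome, as a careful person would: the job done as asked, in the order asked, and still so for the second after the job is handed in, with the robot touching nothing.
It also fails if it takes over 112 s, if anything falls off the work surface, if the arm or the gripper's body presses on something with over 40 N, if the wrist force passes 120 N, or if a joint passes its speed limit or range.

## Robot

A 6-joint arm with a two-finger parallel gripper is mounted at the origin on a cart in front of the work surface, level with it; the furniture and walls round the work are solid. World frame = base frame: x ahead of the robot, y to its left, z up, the work surface at z = 0. Lengths are in m, angles in rad, forces in N, time in s.
With the tool pointing down it reaches from about 0.325 to 0.85 m from the base axis. Payload 4.4 kg.
Tool frame: the origin (TCP) lies midway between the tips of the shut fingers; the grasp point (between the pads) lies 19 mm behind it; z points along the fingers, y is the line along which they close (so a half turn about z gives the same grasp; the last joint's range is limited). The gripper opens to 94 mm and grips with 3 to 60 N. Pads are 16 mm wide; open, the fingers measure 119 mm over their backs; the gripper's body (75 mm by 177 mm) begins 78 mm behind the grasp point.
Start: joints at [1.071, 0.207, 1.542, -0, 1.393, -0.15], TCP at [0.197, 0.54, 0.205] pointing down, gripper open.
Joint ranges: [-2.73, 2.73], [-0.86, 2.22], [0.23, 2.46], [-1.11, 4.25], [0.08, 2.63], [-2.82, 2.82]. Speed limits (rad/s): [2.79, 2.79, 3.14, 3.14, 3.14, 3.14].

## Interface

Orientations are given as a unit quaternion [w, x, y, z].
In Python, from rig import monitor, imaging, robot gives the robot as it stands.
- The arm moves only by the tool play_rows, never from a script. Its argument "deltas" is a list of rows, each a list of 7 numbers: the shift along the tool's x, y, z in mm, then the turn, a rotation vector about the tool's x, y, z in degrees, then the closure, from -1 (fully open) to 1 (shut). In form: [[dx, dy, dz, rx, ry, rz, hand], ...]. A call has 1 to 10 rows; each row shifts and turns the commanded pose from where the row before left it, along the tool's axes as they then stand; what a row does not reach is not made up. A row lasts 1/10 s, in which the tool goes at most 50 mm and 8.59 degrees, less where a joint would pass 70% of its speed; a pose out of reach is approached as far as the arm can. A call with a gripper value outside its range is refused whole. The fingers move at their own pace and stop on an object; "newtons" is the grip in N (left out, the last holds). Time passes only in rows, so rows that do not move let the fingers close. It gives the time, the measured TCP pose, the force, the opening and the grip force at its end, in the units of the state.
- monitor.get_state(): the state, without advancing time (a new reading comes with each control period).
- imaging.capture(name): name is "side" or "top" or "wrist"; returns a dict with "image" (384x512x3 uint8, red, green, blue), "range_z" (384x512 float32, m along the optical axis (not along the pixel's ray), 0 where there is no reading), "fx", "fy", "cx", "cy" (pixels), "eye" and "attitude" of the camera in the world; the wrist camera has in their place "tool_from_camera" (4x4, takes a point from camera to tool coordinates, whose origin is the TCP and whose axes are the flange's). Camera axes: x right, y down, z forward; pixel columns grow to the right and rows downward; lengths in m; the calibration is good to about 2 mm. A picture is of the moment at which its call begins: read the wrist's pose just before it.
- robot.sign_off(): hands the job in; it is judged then, once.
The state is a dict: "time": time; "joint_pos": joint angles; "joint_velocities": joint speeds; "effort": joint torques, N m; "tool_pos": TCP position; "tool_rot": TCP orientation; "force": force on the tool from outside, world axes, zero at the start; "torque": the same for the moment, N m; "grip_width": finger opening in m; "finger_force": force on a finger pad.
Only numpy, scipy, OpenCV 4.12 (cv2) and the standard library are available. Lean on these libraries where they do the work, as an engineer would, in place of code of your own. Each camera call takes 0.05 s, during which the arm holds its last target. There are 200 camera calls.

## Working session

There is one attempt and no reset: what is moved stays moved. The work goes in short steps, Python scripts to look and compute and a tool call to move; the robot and the scene stay as the last step left them, time stands still between calls to the robot, and variables do not carry over. Pictures are saved under pics/ and viewed, at most 17 in all, crops included, and the job is handed in when it is done.

Besides the shell and the picture viewer there is one more tool, called after "Request:" by a JSON object that holds its "fn" and its "kwargs". play_rows: Moves the arm, as the interface text tells. Its arguments: {"type":"object","properties":{"deltas":{"type":"array","items":{"type":"array","items":{"type":"number"}}},"newtons":{"type":"number"}},"required":["deltas"]}

```bash
ls; mkdir -p pics; python3 - <<'E'
from rig import monitor, imaging, robot
import cv2,numpy as np,pickle
for n in ("top","side"):
    c=imaging.capture(n); pickle.dump(c,open(n+'.pkl','wb')); print(n,c['eye'],c['attitude'],c['fx'],c['cx'],c['cy'])
    cv2.imwrite(f'pics/{n}0.png',cv2.resize(c['image'][:,:,::-1],(800,600),interpolation=cv2.INTER_CUBIC))
s=monitor.get_state();print(s)
E
```

```text
pics
top [ 0.38712559 -0.09753864  1.02878252] [ 0.0585611  -0.69663148  0.71271284 -0.05758114] 407.61202975062673 255.59165111846343 199.05161899475604
side [-0.05871196 -0.50884694  0.47312564] [-0.43511369  0.77572558 -0.39172157  0.23554215] 367.41616917133524 248.31399441687194 187.76852175400785
{'time': 0.1, 'joint_pos': array([ 1.07048168e+00,  2.07342977e-01,  1.54282253e+00, -7.50205421e-06,
        1.39349665e+00, -1.50500334e-01]), 'joint_velocities': array([ 0.00074543, -0.00106618, -0.00176255, -0.00050483,  0.00168479,
        0.00041608]), 'effort': array([-9.47768749e-04, -3.71858454e+01, -2.82293040e+01,  7.00689317e-02,
        3.11040902e-02, -6.85132522e-05]), 'tool_pos': array([0.19672083, 0.53951569, 0.20439685]), 'tool_rot': array([-3.27308003e-04,  1.74015961e-01,  9.84742288e-01, -9.81631473e-04]), 'force': array([-0.18369571, -0.68413015,  0.6815374 ]), 'torque': array([0.03173223, 0.03633168, 0.02780714]), 'finger_force': 0.0, 'grip_width': 0.09414985539603402}
```

View pics/top0.png

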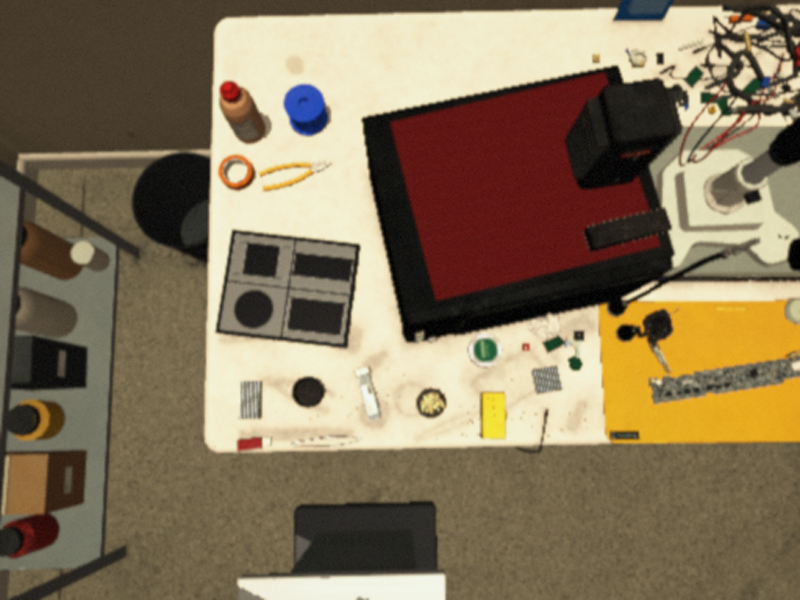

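View pics/side0.png

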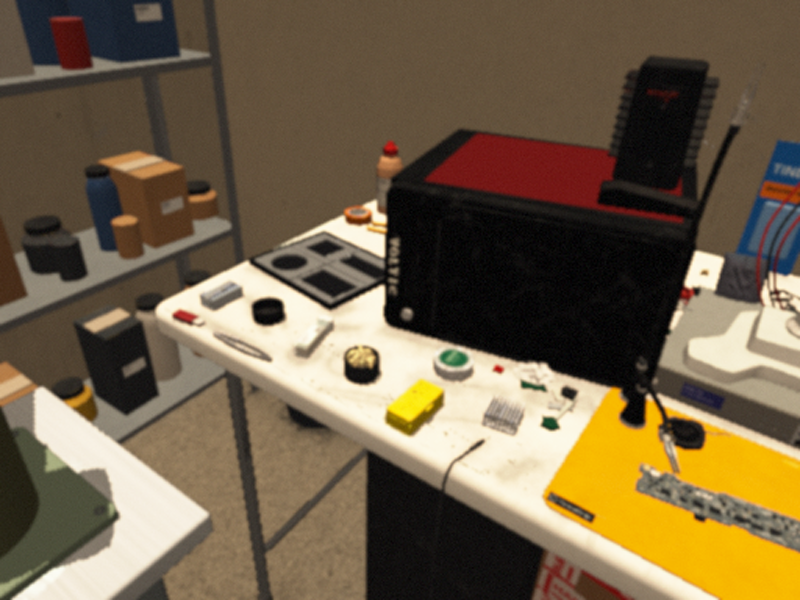

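The top view shows the tray at (288,288), square sink (547,380), cup (308,391), fuse tube (368,392), box (493,415), wool pot (431,402), and long sink (251,399); a big black/red case sits beside the tray.

```bash
cat > h.py <<'E'
import numpy as np,cv2,pickle
from scipy.spatial.transform import Rotation as R
def rot(q): return R.from_quat([q[1],q[2],q[3],q[0]]).as_matrix()
def cloud(c,Rm=None,t=None):
    """world point image, HxWx3"""
    if Rm is None: Rm,t=rot(c['attitude']),np.array(c['eye'])
    z=c['range_z'];v,u=np.indices(z.shape)
    P=np.stack([(u-c['cx'])/c['fx']*z,(v-c['cy'])/c['fy']*z,z],-1)
    P=P@Rm.T+t; P[z==0]=np.nan
    return P
E
python3 - <<'E'
from h import *
c=pickle.load(open('top.pkl','rb'));P=cloud(c);np.set_printoptions(precision=3,suppress=True)
for n,u,v in [("sq",547,380),("cup",308,391),("tube",368,392),("box",493,415),("pot",431,402),("long",251,399),("trayTL",235,235),("trayTR",356,246),("trayBL",220,330),("trayBR",346,344),("casefront",408,330),("caseL",370,120),("caseBR",660,275),("table",400,360),("green",485,350),("nsq",262,260),("nrd",254,310),("nlong",322,266),("nwide",316,315),("cornerBL",212,445),("wire",545,420),('cart',370,540),('white',340,590)]:
    print(n,P[int(v*.64),int(u*.64)])
E
```

```text
sq [ 0.44  -0.329  0.017]
cup [0.431 0.051 0.006]
tube [ 0.429 -0.044  0.016]
box [ 0.388 -0.239  0.025]
pot [ 0.409 -0.142  0.035]
long [0.421 0.139 0.022]
trayTL [0.69  0.171 0.013]
trayTR [ 0.667 -0.027  0.012]
trayBL [0.532 0.194 0.009]
trayBR [ 0.504 -0.01   0.015]
casefront [ 0.502 -0.109  0.186]
caseL [ 0.78  -0.063  0.233]
caseBR [ 0.562 -0.439  0.213]
table [ 0.478 -0.097  0.001]
green [ 0.488 -0.231  0.023]
nsq [0.649 0.129 0.005]
nrd [0.565 0.14  0.005]
nlong [0.635 0.028 0.007]
nwide [0.555 0.038 0.006]
cornerBL [0.352 0.205 0.001]
wire [ 0.379 -0.323  0.005]
cart [ 0.109 -0.015 -0.516]
white [ 0.129  0.004 -0.002]
```

```bash
python3 - <<'E'
from h import *
c=pickle.load(open('top.pkl','rb'));im=c['image'][:,:,::-1]
a=im[225:290,130:390]; cv2.imwrite('pics/objs.png',cv2.resize(a,None,fx=3.05,fy=3.05*1.0,interpolation=cv2.INTER_CUBIC))
a=im[140:225,130:240]; cv2.imwrite('pics/tray.png',cv2.resize(a,None,fx=6,fy=6,interpolation=cv2.INTER_CUBIC))
P=cloud(c)
# plane bias of the table and objects from height
z=P[...,2]
for n,u,v in [("sq",547,380),("tube",368,392),("box",493,415),("pot",431,402),("long",251,399),("cup",308,391)]:
    u,v=int(u*.64),int(v*.64); w=np.zeros(z.shape,np.uint8); w[v-19:v+20,u-19:u+20]=(z[v-19:v+20,u-19:u+20]>0.010)
    k,l,st,ce=cv2.connectedComponentsWithStats(w); i=l[v,u] or 1+np.argmax(st[1:,4])
    pts=P[l==i]; r=cv2.minAreaRect((pts[:,:2]*1000).astype(np.float32)); print(n,len(pts),np.round(r[0],1),np.round(r[1],1),round(r[2],1),"med",np.round(np.median(pts,0)*1000,1),"zmax",np.round(np.percentile(pts[:,2],90),4))
tb=z[225:240,220:300]; print('table z',np.nanmedian(tb),np.nanstd(tb))
E
```

```text
sq 222 [ 439.8 -329. ] [39.5 39.5] 8.9 med [ 439.7 -329.7   17.8] zmax 0.022
tube 307 [423.9 -44.2] [82.2 23.2] 13.6 med [423.9 -44.3  18.4] zmax 0.021
box 459 [ 386.9 -240.2] [37.1 70.1] 87.9 med [ 385.7 -239.    25.8] zmax 0.0284
pot 182 [ 409.3 -144. ] [46.3 39.2] 59.7 med [ 408.9 -144.    31.9] zmax 0.0372
long 324 [418.7 142.1] [30.9 59.3] 90.0 med [418.6 143.   19. ] zmax 0.0224
cup 90 [429.7  49.9] [46.7 46.5] 89.7 med [430.8  53.7  21.9] zmax 0.0248
table z 0.0007867134354953009 0.0036561595405841234
```

View pics/objs.png

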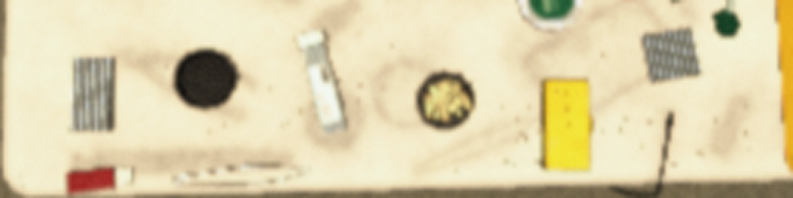

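View pics/tray.png

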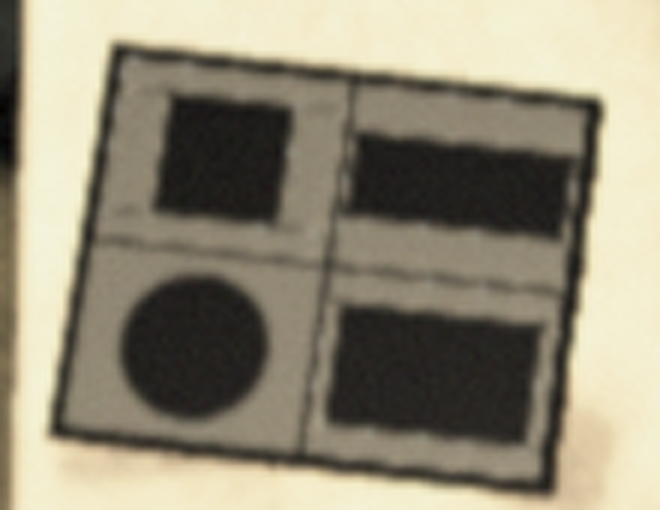

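The crops show: square recess top left centre (224,158), round bottom left (195,347), long top right (459,185), wide bottom right (434,373); the tray is turned about 7° in the image.

```bash
cat >> h.py <<'E'
def ray(c,u,v,z,Rm=None,t=None):
    if Rm is None: Rm,t=rot(c['attitude']),np.array(c['eye'])
    d=Rm@np.array([(u-c['cx'])/c['fx'],(v-c['cy'])/c['fy'],1]); return t+d*(z-t[2])/d[2]
E
python3 - <<'E'
from h import *
c=pickle.load(open('top.pkl','rb'))
px=[(224,158),(195,347),(459,185),(434,373)]
W=np.array([ray(c,u/6+130-.42,v/6+140-.42,.006)[:2] for u,v in px])*1000
# tray frame: p along insert x (up image), q along insert y (left)
M=np.array([(41,51),(-41,51),(41,-51),(-41,-51)],float)
m=W.mean(0);U,S,V=np.linalg.svd(M.T@(W-m));Rt=(U@V).T
print(W.round(1),m.round(1),np.degrees(np.arctan2(Rt[1,0],Rt[0,0])).round(2),np.linalg.det(Rt));print((M@Rt.T+m).round(1))
for u,v in [(115,47),(600,103),(550,490),(55,435)]: print(ray(c,u/6+130-.42,v/6+140-.42,.009)[:2].round(4))
t=pickle.load(open('top.pkl','rb'));P=cloud(t);z=P[...,2]
# case: lowest x / left edges of anything higher than 0.1
m=(z>.1)&(P[...,0]>.3)&(P[...,0]<.85)&(P[...,1]<.1)
Q=P[m]; 
for x in np.arange(.5,.8,.05):
    s=Q[abs(Q[:,0]-x)<.01]; print('x',x.round(2),'ymax',np.percentile(s[:,1],99.5).round(3) if len(s) else None)
for y in (-.15,-.25,-.33,-.4): 
    s=Q[abs(Q[:,1]-y)<.01]; print('y',y,'xmin',np.percentile(s[:,0],.5).round(3))
print(np.percentile(Q[:,2],[50,90]))
E
```

```text
[[648.8 128.7]
 [566.6 140. ]
 [634.5  27.7]
 [553.1  38.5]] [600.7  83.7] -7.76 1.0000000000000004
[[648.2 128.7]
 [567.  139.8]
 [634.5  27.7]
 [553.2  38.7]]
[0.6984 0.1759]
[ 0.6686 -0.0334]
[ 0.5018 -0.0104]
[0.5298 0.1977]
x 0.5 ymax -0.105
x 0.55 ymax -0.096
x 0.6 ymax -0.087
x 0.65 ymax -0.077
x 0.7 ymax -0.068
x 0.75 ymax -0.057
x 0.8 ymax -0.096
y -0.15 xmin 0.507
y -0.25 xmin 0.525
y -0.33 xmin 0.541
y -0.4 xmin 0.554
[0.23050269 0.32540211]
```

Request:
{"fn": "play_rows", "kwargs": {"deltas": [[-32.6,-24.3,0,0,0,0,-1],[-32.6,-24.3,0,0,0,0,-1],[-32.6,-24.3,0,0,0,0,-1],[-32.6,-24.3,0,0,0,0,-1],[-32.6,-24.3,0,0,0,0,-1],[-32.6,-24.3,0,0,0,0,-1],[-32.6,-24.3,0,0,0,0,-1],[-32.6,-24.3,0,0,0,0,-1],[-32.6,-24.3,0,0,0,0,-1],[-32.6,-24.3,0,0,0,0,-1]]}}

```text
time: 1.1
tool_pos: [0.4203, 0.1986, 0.2051]
tool_rot: [-0.0, 0.174, 0.985, -0.0]
force: [0.5, 0.2, 0.2]
grip_width: 0.0939
finger_force: 0.0
```

Request:
{"fn": "play_rows", "kwargs": {"deltas": [[-16.8,-46,0,0,0,0,-1],[-16.8,-46,0,0,0,0,-1],[-16.8,-46,0,0,0,0,-1],[-16.8,-46,0,0,0,0,-1],[-16.8,-46,0,0,0,0,-1],[-16.8,-46,0,0,0,0,-1],[-16.8,-46,0,0,0,0,-1],[-16.8,-46,0,0,0,0,-1],[-16.8,-46,0,0,0,0,-1],[-16.8,-46,0,0,0,0,-1]]}}

```text
time: 2.1
tool_pos: [0.4196, -0.2914, 0.2051]
tool_rot: [-0.0, 0.174, 0.985, 0.0]
force: [1.2, 0.7, -0.2]
grip_width: 0.0936
finger_force: 0.0
```

Request:
{"fn": "play_rows", "kwargs": {"deltas": [[0,0,0,0,0,7,-1],[0,0,0,0,0,7,-1],[0,0,0,0,0,7,-1],[0,0,0,0,0,7,-1],[0,0,0,0,0,7,-1],[0,0,0,0,0,7,-1],[0,0,0,0,0,7,-1],[0,0,0,0,0,6,-1],[0,0,0,0,0,6,-1],[0,0,0,0,0,0,-1]]}}

```text
time: 3.1
tool_pos: [0.4199, -0.2892, 0.2049]
tool_rot: [-0.001, 0.65, 0.76, 0.0]
force: [0.3, -0.4, -1.1]
grip_width: 0.094
finger_force: 0.0
```

```bash
cat >> h.py <<'E'
from rig import monitor, imaging
np.set_printoptions(precision=4,suppress=True)
def pose():
    s=monitor.get_state(); return s,rot(s['tool_rot']),np.array(s['tool_pos'])
def wrist(name,crop=None):
    s,Rm,p=pose(); c=imaging.capture('wrist'); T=np.array(c['tool_from_camera'])
    c['R']=Rm@T[:3,:3]; c['t']=Rm@T[:3,3]+p
    pickle.dump(c,open('wrist.pkl','wb'))
    if name: cv2.imwrite(f'pics/{name}.png',c['image'][:,:,::-1])
    return c
def to(x,y,z,phi):
    """remaining move: shift in present tool axes (mm), then turn rz (deg), phi=angle of closing line"""
    s,Rm,p=pose(); d=Rm.T@(np.array([x,y,z])-p)*1000
    a=np.degrees(np.arctan2(Rm[1,1],Rm[0,1])); r=(a-phi+90)%180-90
    print('t',round(s['time'],2),'tcp',p,'phi',round(a,1),'w',s['grip_width'],'ff',s['finger_force'],'F',s['force'].round(1),'j',s['joint_pos'].round(2)); print('shift',d.round(1),'rz',round(r,1), 'tilt',Rm[:,2])
E
python3 - <<'E'
from h import *
to(.44,-.329,.15,8.9)
c=wrist('w1')
E
```

```text
t 3.1 tcp [ 0.4199 -0.2892  0.2049] phi 9.0 w 0.09397897487080913 ff 0.0 F [ 0.3 -0.4 -1.1] j [-0.77  0.07  1.7   0.    1.38 -0.93]
shift [-42.5  13.7  54.9] rz 0.1 tilt [-0.0008  0.0008 -1.    ]
```

View pics/w1.png

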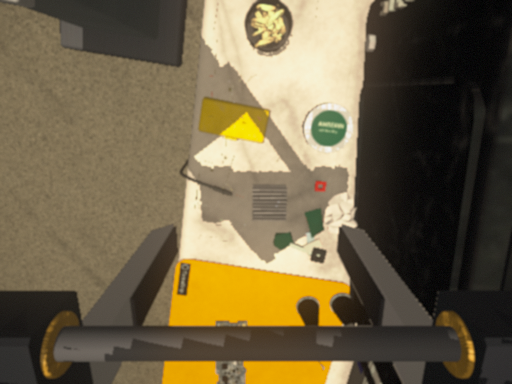

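The wrist view shows the square sink at (269,202) with fins along image x (the present closing line), a wire end at (232,192), and green chips at (283,240) and (314,222).

```bash
python3 - <<'E'
from h import *
c=pickle.load(open('wrist.pkl','rb'));P=cloud(c,c['R'],c['t'])*1000
for n,u,v in [('sink',269,202),('wire',232,192),('wire2',215,187),('chip',283,240),('chip2',314,222),('tab',230,215),('tab2',240,235)]:
    q=P[v-2:v+3,u-2:u+3].reshape(-1,3);print(n,np.nanmedian(q,0).round(1),'zmax',np.nanmax(q[:,2]).round(1))
print('sink by corner rays')
for u,v in [(252,184),(286,184),(287,219),(253,220)]: print(ray(c,u,v,.02,c['R'],c['t'])[:2]*1000)
m=(P[...,2]>12)&(np.abs(P[...,0]-440)<35)&(np.abs(P[...,1]+329)<35)
r=cv2.minAreaRect(P[m][:,:2].astype(np.float32));print(r,m.sum())
E
```

```text
sink [ 439.8 -327.4   18.2] zmax 22.8
wire [ 395.5 -328.2    1.6] zmax 9.1
wire2 [ 375.  -324.1    6.4] zmax 9.3
chip [ 466.5 -378.6    7.3] zmax 8.9
chip2 [ 495.7 -343.4   23. ] zmax 24.8
tab [ 396.9 -358.5    1.1] zmax 2.1
tab2 [ 413.  -383.3    1.2] zmax 2.8
sink by corner rays
[ 417.2065 -309.7377]
[ 455.3909 -303.6999]
[ 464.2748 -345.5438]
[ 425.0434 -353.026 ]
((441.5155334472656, -331.54986572265625), (39.41832733154297, 38.72251892089844), 8.489013671875) 1075
```

Request:
{"fn": "play_rows", "kwargs": {"deltas": [[-21.2,6.8,0,0,0,0,-0.28],[-21.2,6.8,0,0,0,0,-0.28],[0,0,0,0,0,-8,-0.28],[0,0,0,0,0,-8,-0.28],[0,0,0,0,0,-8,-0.28],[0,0,0,0,0,-8,-0.28],[0,0,0,0,0,-8,-0.28],[0,0,0,0,0,-8,-0.28],[0,0,0,0,0,-8,-0.28],[0,0,0,0,0,-8,-0.28]]}}

```text
time: 4.15
tool_pos: [0.4401, -0.3292, 0.2052]
tool_rot: [-0.0, 0.144, 0.99, 0.0]
force: [-0.2, -0.6, 0.1]
grip_width: 0.0601
finger_force: 0.0
```

Request:
{"fn": "play_rows", "kwargs": {"deltas": [[0,0,30,0,0,-8,-0.28],[0,0,30,0,0,-8,-0.28],[0,0,30,0,0,-8,-0.28],[0,0,30,0,0,-2,-0.28],[0,0,20,0,0,0,-0.28],[0,0,0,0,0,0,-0.28],[0,0,0,0,0,0,-0.28]]}}

```text
time: 4.85
tool_pos: [0.4402, -0.3293, 0.0655]
tool_rot: [-0.0, -0.079, 0.997, 0.0]
force: [0.3, 0.0, 0.4]
grip_width: 0.0598
finger_force: 0.0
```

```bash
python3 - <<'E'
from h import *
to(.4405,-.3295,.007,98.7)
wrist('w2')
E
```

```text
t 4.85 tcp [ 0.4402 -0.3293  0.0655] phi 99.0 w 0.05976965557503852 ff 0.0 F [0.3 0.  0.4] j [-0.8   0.31  1.73 -0.    1.11 -2.53]
shift [-0.3 -0.3 58.5] rz 0.3 tilt [-0.0005  0.0004 -1.    ]
```

View pics/w2.png

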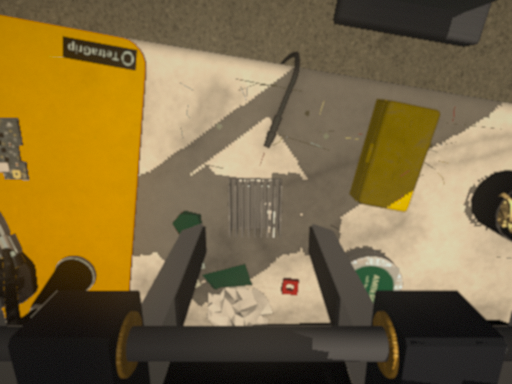

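The sink (255,207) lies square and centred between the fingertips; nothing is under them.

Request:
{"fn": "play_rows", "kwargs": {"deltas": [[0,0,20,0,0,0,-0.28],[0,0,20,0,0,0,-0.28],[0,0,12,0,0,0,-0.28],[0,0,6,0,0,0,-0.28],[0,0,0,0,0,0,0.3],[0,0,0,0,0,0,0.6],[0,0,0,0,0,0,0.6],[0,0,0,0,0,0,0.6],[0,0,0,0,0,0,0.6]], "newtons": 20}}

```text
time: 5.8
tool_pos: [0.441, -0.3301, 0.0085]
tool_rot: [0.001, -0.078, 0.997, -0.001]
force: [0.2, -0.0, 4.0]
grip_width: 0.0383
finger_force: 20.0
```

Request:
{"fn": "play_rows", "kwargs": {"deltas": [[0,0,-10,0,0,0,0.6],[0,0,-30,0,0,0,0.6],[0,0,-40,0,0,0,0.6],[0,0,-40,0,0,0,0.6],[0,0,0,0,0,0,0.6]]}}

```text
time: 6.3
tool_pos: [0.4439, -0.3329, 0.1347]
tool_rot: [0.004, -0.078, 0.997, -0.005]
force: [0.6, -0.7, 0.4]
grip_width: 0.039
finger_force: 20.0
```

```bash
python3 - <<'E'
from h import *
to(.42,-.02,.127,98.7)
s,Rm,p=pose();print(Rm.T@(np.array([.6482,.1287,.06])-np.array([.42,-.02,.127]))*1000)
E
```

```text
t 6.3 tcp [ 0.4439 -0.3329  0.1347] phi 99.0 w 0.03898854856850848 ff 19.999558925628662 F [ 0.6 -0.7  0.4] j [-0.8   0.22  1.68 -0.    1.23 -2.53]
shift [-25.2 312.8   4.5] rz 0.3 tilt [ 0.0093 -0.0096 -0.9999]
[-248.0736  112.0426   67.6894]
```

Request:
{"fn": "play_rows", "kwargs": {"deltas": [[-3.1,39,0,0,0,0,0.6],[-3.1,39,0,0,0,0,0.6],[-3.1,39,0,0,0,0,0.6],[-3.1,39,0,0,0,0,0.6],[-3.1,39,0,0,0,0,0.6],[-3.1,39,0,0,0,0,0.6],[-3.1,39,0,0,0,0,0.6],[-3.1,39,0,0,0,0,0.6],[0,0,0,0,0,8.3,0.6],[0,0,0,0,0,8.3,0.6]]}}

```text
time: 7.3
tool_pos: [0.415, -0.0156, 0.1267]
tool_rot: [-0.001, 0.068, 0.998, 0.0]
force: [0.7, 0.5, 0.6]
grip_width: 0.0383
finger_force: 20.0
```

```bash
python3 - <<'E'
from h import *
to(.6482,.1287,.06,82.24)
E
```

```text
t 7.3 tcp [ 0.415  -0.0156  0.1267] phi 82.2 w 0.038283154157708645 ff 19.99389946460724 F [0.7 0.5 0.6] j [-0.25 -0.05  2.   -0.    1.2  -1.68]
shift [-211.6  174.6   66.4] rz -0.0 tilt [-0.0016  0.0004 -1.    ]
```

Request:
{"fn": "play_rows", "kwargs": {"deltas": [[-26.4,21.8,0,0,0,0,0.6],[-26.4,21.8,0,0,0,0,0.6],[-26.4,21.8,0,0,0,0,0.6],[-26.4,21.8,0,0,0,0,0.6],[-26.4,21.8,0,0,0,0,0.6],[-26.4,21.8,0,0,0,0,0.6],[-26.4,21.8,0,0,0,0,0.6],[-26.4,21.8,20,0,0,0,0.6],[0,0,46,0,0,0,0.6],[0,0,0,0,0,0,0.6]]}}

```text
time: 8.3
tool_pos: [0.6421, 0.1276, 0.053]
tool_rot: [-0.008, 0.066, 0.998, -0.001]
force: [-1.8, -0.3, -2.9]
grip_width: 0.0384
finger_force: 20.0
```

```bash
python3 - <<'E'
from h import *
to(.6482,.1287,.0095,82.24)
wrist('w3')
E
```

```text
t 8.3 tcp [0.6421 0.1276 0.053 ] phi 82.4 w 0.0383659424137142 ff 19.999571442604065 F [-1.8 -0.3 -2.9] j [ 0.06  0.53  1.44 -0.    1.19 -1.37]
shift [-6.6  2.  43.4] rz 0.2 tilt [-0.0163 -0.0011 -0.9999]
```

View pics/w3.png

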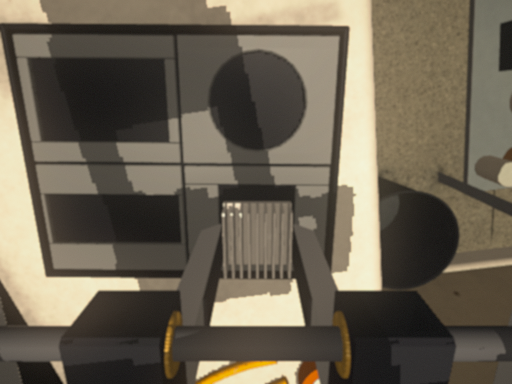

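The sink is in the fingers above the square recess (dark band at (257,190)); the arm was still settling.

Request:
{"fn": "play_rows", "kwargs": {"deltas": [[0,0,0,0,0,0,0.6],[0,0,0,0,0,0,0.6]]}}

```text
time: 8.55
tool_pos: [0.65, 0.1273, 0.064]
tool_rot: [0.002, 0.067, 0.998, 0.0]
force: [0.2, -0.1, 0.4]
grip_width: 0.0388
finger_force: 20.0
```

```bash
python3 - <<'E'
from h import *
to(.6482,.1287,.0095,82.24)
c=wrist('')
g=cv2.cvtColor(c['image'],cv2.COLOR_RGB2GRAY)
# round recess ellipse: edges via depth/gray; print rays of circle extremes read in w3
P=cloud(c,c['R'],c['t'])*1000
m=((P[...,2]<4.7)&(np.hypot(P[...,0]-567,P[...,1]-139.8)<40)&(g<60)).astype(np.uint8)
ys,xs=np.nonzero(m);print(m.sum(),cv2.minEnclosingCircle(P[m>0][:,:2].astype(np.float32)),np.median(P[m>0],0))
for u,v in [(209,98),(306,98),(258,50),(258,150)]: print(ray(c,u,v,.007,c['R'],c['t'])[:2]*1000)
E
```

```text
t 8.55 tcp [0.65   0.1273 0.064 ] phi 82.3 w 0.038802121760904376 ff 19.999573230743408 F [ 0.2 -0.1  0.4] j [ 0.06  0.52  1.43 -0.    1.19 -1.37]
shift [ 2.2  1.1 54.5] rz 0.1 tilt [ 0.0037  0.0002 -1.    ]
108 ((566.1341552734375, 137.24508666992188), 30.88004493713379) [570.0265 123.9273   4.5051]
[568.2701 104.7947]
[577.1257 170.6135]
[542.5286 142.085 ]
[608.3687 133.284 ]
```

Request:
{"fn": "play_rows", "kwargs": {"deltas": [[1,1,20,0,0,0,0.6],[0,0,15,0,0,0,0.6],[0,0,8,0,0,0,0.6],[0,0,4,0,0,0,0.6],[0,0,2,0,0,0,0.6],[0,0,0,0,0,0,0.6],[0,0,0,0,0,0,0.6]]}}

```text
time: 9.3
tool_pos: [0.6481, 0.1286, 0.0135]
tool_rot: [0.0, 0.067, 0.998, -0.0]
force: [-2.4, -0.3, 4.8]
grip_width: 0.0387
finger_force: 20.0
```

```bash
python3 - <<'E'
from h import *
to(.6482,.1287,.0095,82.24)
E
```

```text
t 9.3 tcp [0.6481 0.1286 0.0135] phi 82.4 w 0.038738271689785775 ff 20.000617504119873 F [-2.4 -0.3  4.8] j [ 0.07  0.58  1.45 -0.    1.11 -1.37]
shift [-0.1  0.2  4. ] rz 0.1 tilt [ 0.0003 -0.0001 -1.    ]
```

Request:
{"fn": "play_rows", "kwargs": {"deltas": [[0,0,1,0,0,0,0.6],[0,0,1,0,0,0,0.6],[0,0,0,0,0,0,0.6],[0,0,0,0,0,0,0.6]]}}

```text
time: 9.7
tool_pos: [0.6481, 0.1286, 0.0135]
tool_rot: [0.0, 0.067, 0.998, -0.0]
force: [-6.9, -1.9, 14.7]
grip_width: 0.0386
finger_force: 20.0
```

```bash
python3 - <<'E'
from h import *
to(.6482,.1287,.0095,82.24)
c=wrist('');P=cloud(c,c['R'],c['t'])*1000
m=(P[...,2]>12)&(np.hypot(P[...,0]-648,P[...,1]-129)<30)
print(m.sum(),np.percentile(P[m][:,2],[50,75,90,97]))
E
```

```text
t 9.7 tcp [0.6481 0.1286 0.0135] phi 82.4 w 0.038583528668318406 ff 20.002015829086304 F [-6.9 -1.9 14.7] j [ 0.07  0.58  1.45 -0.    1.11 -1.37]
shift [-0.   0.1  4. ] rz 0.1 tilt [ 0.0001 -0.0003 -1.    ]
13460 [ 85.2879 127.8246 129.4723 130.148 ]
```

```bash
python3 - <<'E'
from h import *
c=wrist('');P=cloud(c,c['R'],c['t'])*1000
def med(n,u0,u1,v0,v1):
    q=P[v0:v1,u0:u1].reshape(-1,3);q=q[~np.isnan(q[:,0])];print(n,len(q),np.median(q,0).round(1),np.percentile(q[:,2],[5,25,75,90]).round(1))
med('sink',225,290,205,275)
for n in('top',):
    t=imaging.capture(n);Q=cloud(t)*1000
    m=(np.hypot(Q[...,0]-648,Q[...,1]-129)<19);print(n,np.nanpercentile(Q[m][:,2],[5,50,90]))
a=c['image'][20:300,0:360,::-1];cv2.imwrite('pics/w4.png',cv2.resize(a,None,fx=2,fy=2,interpolation=cv2.INTER_CUBIC))
E
```

```text
sink 4534 [647.6 128.1  10.8] [ 6.5  9.8 25.1 26.2]
top [389.7781 394.3831 396.1784]
```

View pics/w4.png

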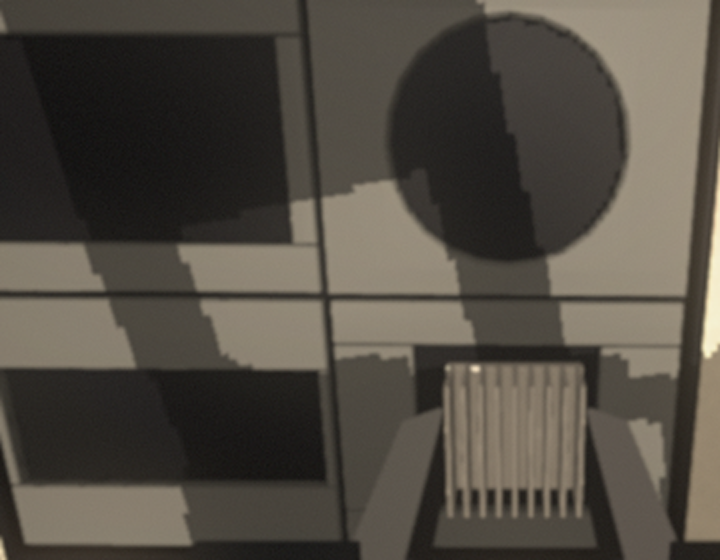

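```bash
python3 - <<'E'
from h import *
c=pickle.load(open('wrist.pkl','rb'));P=cloud(c,c['R'],c['t'])*1000
f=lambda n,u,v,z:print(n,(ray(c,u/2,v/2+20,z/1e3,c['R'],c['t'])[:2]*1000).round(1))
for z in (22,27):
    for n,u,v in [('sinkTL',445,365),('TR',584,365),('BL',447,517),('BR',584,517)]: f(f'{n} z{z}',u,v,z)
for n,u,v in [('recTL',414,346),('recTR',600,347),('recfar',500,545)]: f(n,u,v,7)
for n,u,v in [('cL',388,138),('cR',628,138),('cT',508,12),('cB',508,262)]: f(n,u,v,7)
def med(n,u,v):
    q=P[int(v/2+20)-3:int(v/2+20)+4,int(u/2)-3:int(u/2)+4].reshape(-1,3);print(n,np.nanmedian(q,0).round(1))
med('grey',400,320);med('grey2',650,100);med('grey3',200,270);med('floor round',450,100);med('floor wide',150,150);med('floor sq',510,355);med('grey behind',515,532);med('floor long',100,430)
print('eye',c['t'])
E
```

```text
sinkTL z22 [620.7 113.1]
TR z22 [625.7 150.5]
BL z22 [667.1 106. ]
BR z22 [672.4 145.7]
sinkTL z27 [619.  113.8]
TR z27 [623.9 150.2]
BL z27 [664.1 107. ]
BR z27 [669.2 145.5]
recTL [618.6 102.7]
recTR [626.1 156.7]
recfar [688.4 118.3]
cL [560.1 106. ]
cR [568.7 169.7]
cT [534. 142.]
cB [597.6 133.3]
grey [609.1 101.   10.9]
grey2 [560.  175.5  10.9]
grey3 [587.7  48.6  11.3]
floor round [552.7 123.8   5.7]
floor wide [554.7  41.4   6.4]
floor sq [625.  130.2   5.8]
grey behind [681.4 123.8  11.1]
floor long [632.6   2.4   6.3]
eye [0.5643 0.1398 0.1936]
```

Sink is inside the square recess; depth relative to floor and grey top (which read ~4 mm high, so the tray stands ~3.5 mm up) says it is on the floor.

Request:
{"fn": "play_rows", "kwargs": {"deltas": [[0,0,-1,0,0,0,0.6],[0,0,0,0,0,0,0.0],[0,0,0,0,0,0,-0.2],[0,0,0,0,0,0,-0.2],[0,0,-20,0,0,0,-0.2],[0,0,-30,0,0,0,-0.6],[0,0,-40,0,0,0,-0.8],[0,0,-30,0,0,0,-0.8]]}}

```text
time: 10.65
tool_pos: [0.6486, 0.1287, 0.1332]
tool_rot: [0.001, 0.067, 0.998, 0.0]
force: [1.8, 0.1, 1.0]
grip_width: 0.0768
finger_force: 0.0
```

```bash
python3 - <<'E'
from h import *
to(.43,.0505,.127,90)
c=wrist('w5');P=cloud(c,c['R'],c['t'])*1000
m=(np.abs(P[...,0]-648)<45)&(np.abs(P[...,1]-129)<45)&(P[...,2]>18)&(P[...,2]<40)
print(cv2.minAreaRect(P[m][:,:2].astype(np.float32)),np.median(P[m][:,2]))
E
```

```text
t 10.65 tcp [0.6486 0.1287 0.1332] phi 82.4 w 0.0768312070842403 ff 0.0 F [1.8 0.1 1. ] j [ 0.07  0.45  1.38  0.    1.31 -1.37]
shift [ 206.2 -106.6    5.9] rz -7.6 tilt [ 0.0017  0.0002 -1.    ]
((647.4569091796875, 128.6295623779297), (38.16823196411133, 39.868717193603516), 82.42740631103516) 25.888273824124784
```

View pics/w5.png

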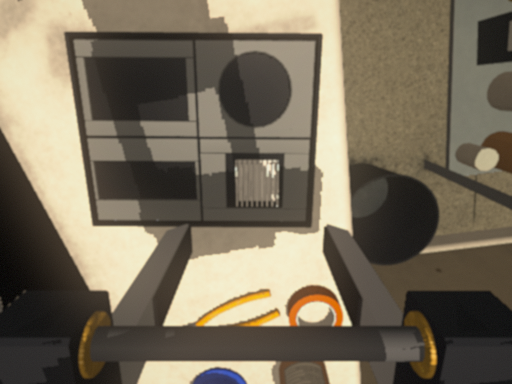

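Sink sits well in the square recess. Next the cup.

Request:
{"fn": "play_rows", "kwargs": {"deltas": [[34.4,-17.8,0,0,0,0,-0.5],[34.4,-17.8,0,0,0,0,-0.5],[34.4,-17.8,0,0,0,0,-0.5],[34.4,-17.8,0,0,0,0,-0.5],[34.4,-17.8,0,0,0,0,-0.5],[34.4,-17.8,0,0,0,0,-0.5],[0,0,25,0,0,0,-0.5],[0,0,25,0,0,0,-0.5],[0,0,0,0,0,0,-0.5],[0,0,0,0,0,0,-0.5]]}}

```text
time: 11.7
tool_pos: [0.4288, 0.0502, 0.0812]
tool_rot: [-0.001, 0.067, 0.998, 0.0]
force: [0.4, -0.2, 0.7]
grip_width: 0.0705
finger_force: 0.0
```

```bash
python3 - <<'E'
from h import *
c=wrist('w6');P=cloud(c,c['R'],c['t'])*1000
to(.43,.0505,.0075,82.3)
m=(np.hypot(P[...,0]-430,P[...,1]-50)<36)&(P[...,2]>14)&(P[...,2]<34)
print(m.sum(),cv2.minEnclosingCircle(P[m][:,:2].astype(np.float32)),np.percentile(P[m][:,2],[10,50,90]))
m=(np.hypot(P[...,0]-423,P[...,1]+44)<60)&(P[...,2]>11)&(P[...,2]<34)&(P[...,1]<10)&(P[...,1]>-90)
print('tube',m.sum(),cv2.minAreaRect(P[m][:,:2].astype(np.float32)))
E
```

```text
t 11.75 tcp [0.4298 0.0502 0.082 ] phi 82.4 w 0.07087082569568684 ff 0.0 F [ 0.5  0.8 -0. ] j [-0.08  0.05  2.    0.    1.09 -1.52]
shift [-0.1  0.3 74.5] rz 0.1 tilt [ 0.0008 -0.0001 -1.    ]
1056 ((430.2083740234375, 48.67286682128906), 24.839017868041992) [17.0373 22.6271 23.9417]
tube 2942 ((425.30859375, -45.688140869140625), (82.95357513427734, 23.414546966552734), 13.385721206665039)
```

View pics/w6.png

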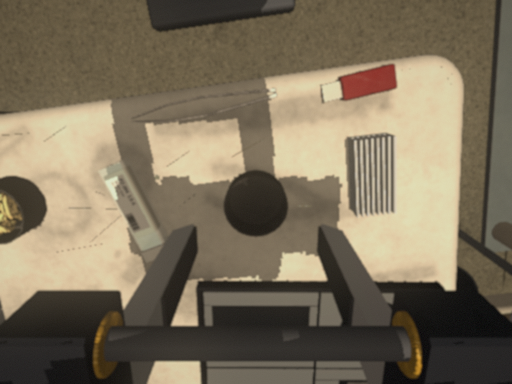

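The cup (255,203) is centred between the fingers. Descend and grip.

Request:
{"fn": "play_rows", "kwargs": {"deltas": [[0,-1,25,0,0,0,-0.5],[0,0,25,0,0,0,-0.5],[0,0,16,0,0,0,-0.5],[0,0,8,0,0,0,-0.5],[0,0,0,0,0,0,-0.2],[0,0,0,0,0,0,0.4],[0,0,0,0,0,0,0.4],[0,0,0,0,0,0,0.4],[0,0,0,0,0,0,0.4]], "newtons": 15}}

```text
time: 12.65
tool_pos: [0.4302, 0.0491, 0.0086]
tool_rot: [0.001, 0.067, 0.998, -0.0]
force: [-0.5, 0.1, 5.0]
grip_width: 0.0463
finger_force: 15.1
```

Request:
{"fn": "play_rows", "kwargs": {"deltas": [[0,0,-10,0,0,0,0.4],[0,0,-30,0,0,0,0.4],[0,0,-30,0,0,0,0.4],[0,0,0,0,0,0,0.4],[0,0,0,0,0,0,0.4]]}}

```text
time: 13.15
tool_pos: [0.4294, 0.0492, 0.0782]
tool_rot: [0.001, 0.067, 0.998, -0.0]
force: [-0.4, -0.3, -1.9]
grip_width: 0.0468
finger_force: 15.0
```

```bash
python3 - <<'E'
from h import *
to(.566,.1385,.0135,82.24)
E
```

```text
t 13.15 tcp [0.4294 0.0492 0.0782] phi 82.4 w 0.04675578647890757 ff 14.983997236229243 F [-0.4 -0.3 -1.9] j [-0.09  0.06  2.    0.    1.08 -1.52]
shift [-123.4  106.6   65. ] rz 0.1 tilt [ 0.0019 -0.0001 -1.    ]
```

Request:
{"fn": "play_rows", "kwargs": {"deltas": [[-24.7,21.3,0,0,0,0,0.4],[-24.7,21.3,0,0,0,0,0.4],[-24.7,21.3,0,0,0,0,0.4],[-24.7,21.3,0,0,0,0,0.4],[-24.7,21.3,0,0,0,0,0.4],[0,0,0,0,0,0,0.4],[0,0,25,0,0,0,0.4],[0,0,20,0,0,0,0.4],[0,0,0,0,0,0,0.4],[0,0,0,0,0,0,0.4]]}}

```text
time: 14.15
tool_pos: [0.5636, 0.1379, 0.0312]
tool_rot: [-0.002, 0.067, 0.998, -0.0]
force: [-0.4, -0.2, 0.5]
grip_width: 0.0463
finger_force: 15.0
```

```bash
python3 - <<'E'
from h import *
to(.566,.1385,.0135,82.24)
E
```

```text
t 14.15 tcp [0.5636 0.1379 0.0312] phi 82.3 w 0.0463154818160265 ff 14.98415799784425 F [-0.4 -0.2  0.5] j [ 0.09  0.42  1.66 -0.    1.07 -1.35]
shift [-2.3  0.9 17.7] rz 0.1 tilt [-0.0037 -0.0004 -1.    ]
```

Request:
{"fn": "play_rows", "kwargs": {"deltas": [[-0.5,0.5,8,0,0,0,0.4],[0,0,5,0,0,0,0.4],[0,0,3,0,0,0,0.4],[0,0,2,0,0,0,0.4],[0,0,1,0,0,0,0.4],[0,0,0,0,0,0,0.4],[0,0,0,0,0,0,0.4]]}}

```text
time: 14.85
tool_pos: [0.5663, 0.1388, 0.0137]
tool_rot: [0.0, 0.067, 0.998, 0.0]
force: [0.9, -1.3, 0.1]
grip_width: 0.0466
finger_force: 15.0
```

```bash
python3 - <<'E'
from h import *
to(.566,.1385,.0135,82.24)
E
```

```text
t 14.85 tcp [0.5663 0.1388 0.0137] phi 82.4 w 0.04659386179723394 ff 14.991206543221267 F [ 0.9 -1.3  0.1] j [ 0.09  0.45  1.66  0.    1.03 -1.35]
shift [ 0.2 -0.4  0.2] rz 0.1 tilt [ 0.0005  0.     -1.    ]
```

Request:
{"fn": "play_rows", "kwargs": {"deltas": [[0,0,0.5,0,0,0,0.4],[0,0,0,0,0,0,-0.1],[0,0,0,0,0,0,-0.3],[0,0,0,0,0,0,-0.3],[0,0,-20,0,0,0,-0.3],[0,0,-40,0,0,0,-0.3],[0,0,-40,0,0,0,-0.3],[0,0,0,0,0,0,-0.3]]}}

```text
time: 15.65
tool_pos: [0.5713, 0.1393, 0.1197]
tool_rot: [0.006, 0.067, 0.998, 0.001]
force: [1.0, 0.2, 0.3]
grip_width: 0.061
finger_force: 0.0
```

```bash
python3 - <<'E'
from h import *
c=wrist('w7');P=cloud(c,c['R'],c['t'])*1000
m=(np.hypot(P[...,0]-566,P[...,1]-138.5)<36)&(P[...,2]>20)&(P[...,2]<40)
print(m.sum(),cv2.minEnclosingCircle(P[m][:,:2].astype(np.float32)),np.percentile(P[m][:,2],[10,50,90]))
to(.4246,-.045,.115,103.5)
E
```

```text
775 ((566.4303588867188, 138.81298828125), 24.774978637695312) [22.6737 27.7691 28.9727]
t 15.7 tcp [0.5691 0.1391 0.1167] phi 82.4 w 0.06119451570904099 ff 0.0 F [-0.1  0.4 -0.4] j [ 0.09  0.31  1.61  0.    1.22 -1.35]
shift [ 118.8 -201.7    0.4] rz -21.1 tilt [ 0.008   0.0008 -1.    ]
```

View pics/w7.png

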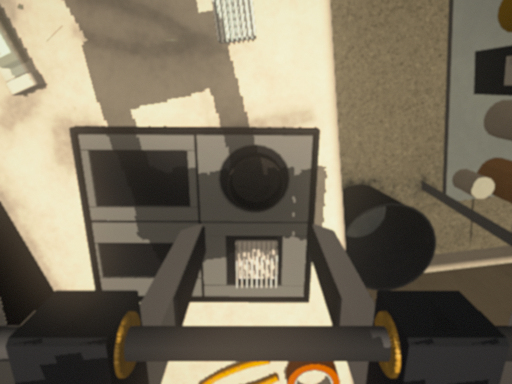

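Cup is centred in the round recess, top at floor height. Next the tube.

Request:
{"fn": "play_rows", "kwargs": {"deltas": [[19.6,-33.6,0,0,0,0,0],[19.6,-33.6,0,0,0,0,0],[19.6,-33.6,0,0,0,0,0],[19.6,-33.6,0,0,0,0,0],[19.6,-33.6,0,0,0,0,0],[19.6,-33.6,0,0,0,0,0],[0,0,10,0,0,-7,0],[0,0,20,0,0,-7,0],[0,0,15,0,0,-7,0],[0,0,0,0,0,0,0]]}}

```text
time: 16.7
tool_pos: [0.4191, -0.0444, 0.0647]
tool_rot: [-0.004, -0.116, 0.993, 0.002]
force: [-0.3, 0.2, 0.2]
grip_width: 0.0464
finger_force: 0.0
```

```bash
python3 - <<'E'
from h import *
c=wrist('w8');P=cloud(c,c['R'],c['t'])*1000
m=(np.hypot(P[...,0]-423,P[...,1]+44)<60)&(P[...,2]>10)&(P[...,2]<26)&(P[...,1]<10)&(P[...,1]>-90)
print('tube',m.sum(),cv2.minAreaRect(P[m][:,:2].astype(np.float32)),np.median(P[m],0))
to(.4246,-.045,.0075,103.5)
E
```

```text
tube 3274 ((425.19635009765625, -46.11418914794922), (83.0556869506836, 23.326126098632812), 14.421652793884277) [421.5109 -46.4776  18.9519]
t 16.75 tcp [ 0.4204 -0.0447  0.066 ] phi 103.2 w 0.0473417359501478 ff 0.0 F [ 1.1 -0.2  0.1] j [-0.31  0.06  2.03 -0.    1.06 -2.11]
shift [-4.3 -1.4 58.4] rz -0.3 tilt [-0.005   0.0016 -1.    ]
```

View pics/w8.png

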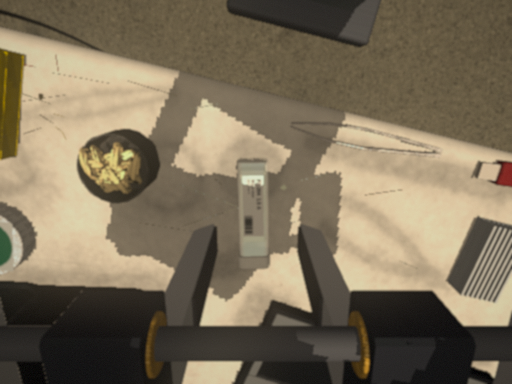

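The tube (253,213) lies lengthwise between the fingers, wool pot (117,165) clear. Descend.

Request:
{"fn": "play_rows", "kwargs": {"deltas": [[-2.5,-1,20,0,0,0,0],[0,0,20,0,0,0,0],[0,0,12,0,0,0,0],[0,0,7,0,0,0,0],[0,0,0,0,0,0,0.4],[0,0,0,0,0,0,0.8],[0,0,0,0,0,0,0.8],[0,0,0,0,0,0,0.8],[0,0,0,0,0,0,0.8]], "newtons": 18}}

```text
time: 17.65
tool_pos: [0.4262, -0.046, 0.0097]
tool_rot: [0.001, -0.116, 0.993, -0.0]
force: [-0.1, 0.2, 3.3]
grip_width: 0.0212
finger_force: 18.0
```

Request:
{"fn": "play_rows", "kwargs": {"deltas": [[0,0,-10,0,0,0,0.8],[0,0,-30,0,0,0,0.8],[0,0,-40,0,0,0,0.8],[0,0,-10,0,0,8,0.8],[0,0,0,0,0,8,0.8],[0,0,0,0,0,8,0.8],[0,0,0,0,0,8,0.8],[0,0,0,0,0,8,0.8],[0,0,0,0,0,8,0.8],[0,0,0,0,0,8,0.8]]}}

```text
time: 18.65
tool_pos: [0.4252, -0.0457, 0.0995]
tool_rot: [0.0, 0.366, 0.931, -0.0]
force: [-0.3, 0.7, -0.5]
grip_width: 0.0215
finger_force: 18.0
```

Request:
{"fn": "play_rows", "kwargs": {"deltas": [[0,0,0,0,0,8,0.8],[0,0,0,0,0,8,0.8],[0,0,0,0,0,8,0.8],[0,0,0,0,0,8,0.8],[0,0,0,0,0,8,0.8],[0,0,0,0,0,8,0.8],[0,0,0,0,0,7,0.8],[0,0,0,0,0,0,0.8]]}}

```text
time: 19.45
tool_pos: [0.4253, -0.0458, 0.0995]
tool_rot: [0.0, 0.753, 0.659, 0.0]
force: [0.1, 0.2, -0.4]
grip_width: 0.0216
finger_force: 18.0
```

```bash
python3 - <<'E'
from h import *
to(.6345,.0277,.0135,-7.76)
E
```

```text
t 19.45 tcp [ 0.4253 -0.0458  0.0995] phi -7.6 w 0.021583758723731108 ff 17.994221448898315 F [ 0.1  0.2 -0.4] j [-0.31  0.01  1.99 -0.    1.13 -0.18]
shift [100.6 197.6  86. ] rz 0.1 tilt [ 0.0004 -0.0002 -1.    ]
```

Request:
{"fn": "play_rows", "kwargs": {"deltas": [[25,10,0,0,0,0,0.8],[25,10,0,0,0,0,0.8],[12,40,0,0,0,0,0.8],[12,40,0,0,0,0,0.8],[12,40,0,0,0,0,0.8],[10,36,0,0,0,0,0.8],[4.6,21.6,0,0,0,0,0.8],[0,0,25,0,0,0,0.8],[0,0,25,0,0,0,0.8],[0,0,0,0,0,0,0.8]]}}

```text
time: 20.45
tool_pos: [0.6308, 0.028, 0.0448]
tool_rot: [-0.003, 0.752, 0.659, -0.003]
force: [0.0, -0.0, -0.8]
grip_width: 0.0215
finger_force: 18.0
```

```bash
python3 - <<'E'
from h import *
c=wrist('w9')
to(.6345,.0277,.0135,-7.76)
E
```

```text
t 20.5 tcp [0.6323 0.0279 0.0469] phi -7.5 w 0.02197202057886074 ff 17.993186116218567 F [-0.7  0.4 -0.6] j [-0.09  0.49  1.51 -0.    1.14  0.04]
shift [ 0.1  2.4 33.3] rz 0.2 tilt [-0.0055  0.0005 -1.    ]
```

View pics/w9.png

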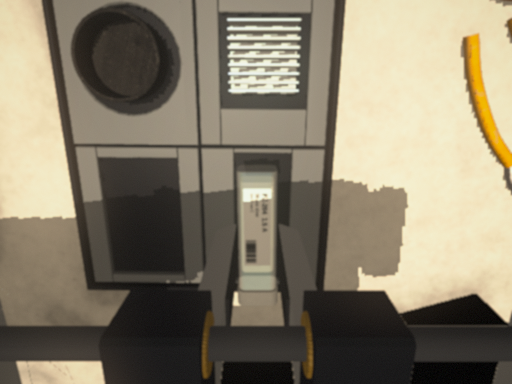

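The tube hangs over the long recess (263,155 near end), aligned.

Request:
{"fn": "play_rows", "kwargs": {"deltas": [[0,0,15,0,0,0,0.8],[0,0,10,0,0,0,0.8],[0,0,5,0,0,0,0.8],[0,0,3,0,0,0,0.8],[0,0,1,0,0,0,0.8],[0,0,0,0,0,0,0.8],[0,0,0,0,0,0,0.8]]}}

```text
time: 21.2
tool_pos: [0.635, 0.0276, 0.0154]
tool_rot: [0.0, 0.753, 0.658, 0.0]
force: [0.9, 0.4, -0.2]
grip_width: 0.0219
finger_force: 18.0
```

```bash
python3 - <<'E'
from h import *
c=wrist('');P=cloud(c,c['R'],c['t'])*1000
for n,u,v in [('nearend',263,153)]: print(ray(c,u,v,.0105,c['R'],c['t']))
to(.6345,.0277,.0135,-7.76)
E
```

```text
[0.6449 0.0762 0.0105]
t 21.25 tcp [0.6351 0.0276 0.0155] phi -7.6 w 0.021789539360646985 ff 17.99316108226776 F [-0.1 -0.3 -0.7] j [-0.09  0.53  1.52 -0.    1.08  0.04]
shift [ 0.  -0.6  2. ] rz 0.1 tilt [ 0.0011 -0.0001 -1.    ]
```

Request:
{"fn": "play_rows", "kwargs": {"deltas": [[0,0,1,0,0,0,0.8],[0,0,0.5,0,0,0,0.8],[0,0,0,0,0,0,0.8],[0,0,0,0,0,0,0.5],[0,0,0,0,0,0,0.3],[0,0,0,0,0,0,0.3],[0,0,-20,0,0,0,0.3],[0,0,-40,0,0,0,0.3],[0,0,-40,0,0,0,0],[0,0,0,0,0,0,0]]}}

```text
time: 22.25
tool_pos: [0.6398, 0.0273, 0.1207]
tool_rot: [0.005, 0.753, 0.658, 0.005]
force: [1.2, 0.1, 1.4]
grip_width: 0.0448
finger_force: 0.0
```

```bash
python3 - <<'E'
from h import *
c=wrist('w10');P=cloud(c,c['R'],c['t'])*1000
m=(np.abs(P[...,0]-634.5)<40)&(np.abs(P[...,1]-27.7)<55)&(P[...,2]>16)&(P[...,2]<40)
print(m.sum(),cv2.minAreaRect(P[m][:,:2].astype(np.float32)),np.percentile(P[m][:,2],[10,50,90]))
to(.42,.03,.1155,-2)
E
```

```text
2382 ((636.1043090820312, 28.100297927856445), (82.77800750732422, 23.733367919921875), 82.03121185302734) [22.4664 24.0586 25.0729]
t 22.3 tcp [0.6377 0.0274 0.1175] phi -7.6 w 0.04650649654950158 ff 0.0 F [-0.  -0.1 -0.5] j [-0.09  0.41  1.47  0.    1.26  0.04]
shift [ -26.4 -216.1    0.3] rz -5.6 tilt [ 0.0082 -0.0007 -1.    ]
```

View pics/w10.png

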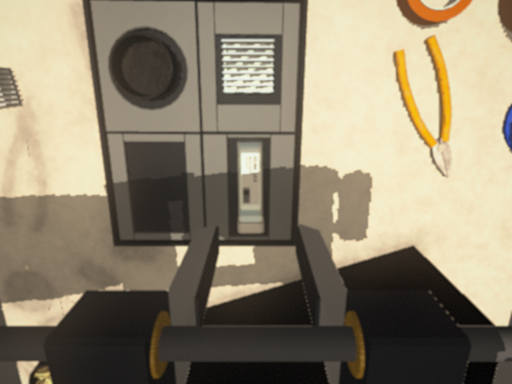

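Tube lies flat in the long recess. Now the box.

Request:
{"fn": "play_rows", "kwargs": {"deltas": [[-5.3,-43.2,0,0,0,0,-0.28],[-5.3,-43.2,0,0,0,0,-0.28],[-5.3,-43.2,0,0,0,0,-0.28],[-5.3,-43.2,0,0,0,0,-0.28],[-5.3,-43.2,0,0,0,0,-0.28],[0,0,0,0,0,-8,-0.28],[0,0,0,0,0,-8,-0.28],[0,0,0,0,0,-8,-0.28],[0,0,0,0,0,-8,-0.28],[0,0,0,0,0,-8,-0.28]]}}

```text
time: 23.3
tool_pos: [0.4154, 0.0303, 0.1118]
tool_rot: [-0.002, 0.48, 0.878, -0.001]
force: [0.5, 0.4, -0.2]
grip_width: 0.0599
finger_force: 0.0
```

Request:
{"fn": "play_rows", "kwargs": {"deltas": [[0,0,0,0,0,-8,-0.28],[0,0,0,0,0,-8,-0.28],[0,0,0,0,0,-8,-0.28],[0,0,0,0,0,-8,-0.28],[0,0,0,0,0,-8,-0.28],[0,0,0,0,0,-8,-0.28],[0,0,0,0,0,-7.5,-0.28],[0,0,0,0,0,0,-0.28]]}}

```text
time: 24.1
tool_pos: [0.4156, 0.0303, 0.1119]
tool_rot: [-0.002, 0.019, 1.0, 0.0]
force: [0.4, -0.2, 0.6]
grip_width: 0.0602
finger_force: 0.0
```

```bash
python3 - <<'E'
from h import *
to(.387,-.2395,.08,87.9)
E
```

```text
t 24.1 tcp [0.4156 0.0303 0.1119] phi 87.8 w 0.06020053434765202 ff 0.0 F [ 0.4 -0.2  0.6] j [-0.14 -0.03  2.01 -0.    1.17 -1.67]
shift [  18.3 -270.7   31.9] rz -0.1 tilt [-0.0032  0.0004 -1.    ]
```

Request:
{"fn": "play_rows", "kwargs": {"deltas": [[2.6,-38.7,0,0,0,0,-0.28],[2.6,-38.7,0,0,0,0,-0.28],[2.6,-38.7,0,0,0,0,-0.28],[2.6,-38.7,0,0,0,0,-0.28],[2.6,-38.7,0,0,0,0,-0.28],[2.6,-38.7,0,0,0,0,-0.28],[2.6,-38.7,0,0,0,0,-0.28],[0,0,32,0,0,0,-0.28],[0,0,0,0,0,0,-0.28],[0,0,0,0,0,0,-0.28]]}}

```text
time: 25.1
tool_pos: [0.3873, -0.2385, 0.0802]
tool_rot: [-0.002, 0.019, 1.0, 0.002]
force: [-0.9, 0.4, 0.1]
grip_width: 0.0598
finger_force: 0.0
```

```bash
python3 - <<'E'
from h import *
c=wrist('w11');P=cloud(c,c['R'],c['t'])*1000
m=(np.abs(P[...,0]-387)<50)&(np.abs(P[...,1]+239)<38)&(P[...,2]>15)&(P[...,2]<34)
r=cv2.minAreaRect(P[m][:,:2].astype(np.float32));print(r,np.median(P[m],0))
to(.387,-.2395,.0095,87.9)
E
```

```text
((386.5849914550781, -243.01046752929688), (38.35173416137695, 71.88528442382812), 87.82726287841797) [ 383.1789 -241.908    26.5435]
t 25.15 tcp [ 0.3883 -0.239   0.0812] phi 87.8 w 0.06034803270253121 ff 0.0 F [-0.4  0.3  1.3] j [-0.74  0.1   1.94  0.    1.1  -2.27]
shift [ 1.2 -0.7 71.7] rz -0.1 tilt [-0.0012  0.0013 -1.    ]
```

View pics/w11.png

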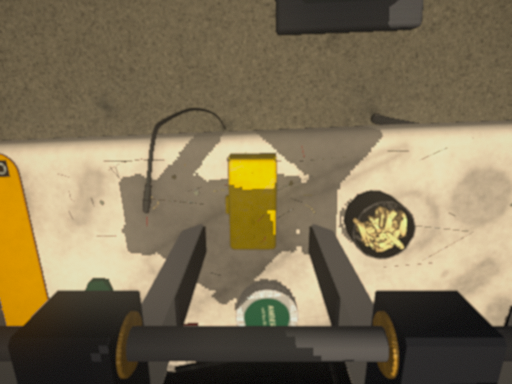

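The box (253,201) is between the fingers, pot (380,223) well clear.

Request:
{"fn": "play_rows", "kwargs": {"deltas": [[1,-2.5,25,0,0,0,-0.28],[0,0,25,0,0,0,-0.28],[0,0,15,0,0,0,-0.28],[0,0,7.5,0,0,0,-0.28],[0,0,0,0,0,0,0],[0,0,0,0,0,0,0.6],[0,0,0,0,0,0,0.6],[0,0,0,0,0,0,0.6],[0,0,0,0,0,0,0.6]], "newtons": 20}}

```text
time: 26.05
tool_pos: [0.3885, -0.2429, 0.0101]
tool_rot: [0.001, 0.019, 1.0, -0.001]
force: [-0.4, 1.8, 6.4]
grip_width: 0.0363
finger_force: 20.0
```

Request:
{"fn": "play_rows", "kwargs": {"deltas": [[0,0,-10,0,0,0,0.6],[0,0,-30,0,0,0,0.6],[0,0,-40,0,0,0,0.6],[0,0,-20,0,0,0,0.6],[0,0,0,0,0,0,0.6]]}}

```text
time: 26.55
tool_pos: [0.3898, -0.2446, 0.1128]
tool_rot: [0.003, 0.019, 1.0, -0.003]
force: [1.4, -0.2, 0.1]
grip_width: 0.036
finger_force: 20.0
```

```bash
python3 - <<'E'
from h import *
to(.41,.035,.109,87.8)
E
```

```text
t 26.55 tcp [ 0.3898 -0.2446  0.1128] phi 87.9 w 0.035959208344332444 ff 19.999758303165436 F [ 1.4 -0.2  0.1] j [-0.75  0.06  1.92 -0.    1.16 -2.28]
shift [ -9.7 280.2   2.2] rz 0.1 tilt [ 0.006  -0.0058 -1.    ]
```

Request:
{"fn": "play_rows", "kwargs": {"deltas": [[-1.2,35,0,0,0,0,0.6],[-1.2,35,0,0,0,0,0.6],[-1.2,35,0,0,0,0,0.6],[-1.2,35,0,0,0,0,0.6],[-1.2,35,0,0,0,0,0.6],[-1.2,35,0,0,0,0,0.6],[-1.2,35,0,0,0,0,0.6],[-1.2,35,0,0,0,0,0.6],[0,0,0,0,0,8,0.6],[0,0,0,0,0,8,0.6]]}}

```text
time: 27.55
tool_pos: [0.406, 0.0384, 0.1073]
tool_rot: [-0.002, 0.159, 0.987, -0.0]
force: [0.4, -0.5, -1.1]
grip_width: 0.0362
finger_force: 20.0
```

Request:
{"fn": "play_rows", "kwargs": {"deltas": [[0,0,0,0,0,8,0.6],[0,0,0,0,0,8,0.6],[0,0,0,0,0,8,0.6],[0,0,0,0,0,8,0.6],[0,0,0,0,0,8,0.6],[0,0,0,0,0,8,0.6],[0,0,0,0,0,8,0.6],[0,0,0,0,0,8,0.6],[0,0,0,0,0,8,0.6],[0,0,0,0,0,7.5,0.6]]}}

```text
time: 28.55
tool_pos: [0.4061, 0.0371, 0.1073]
tool_rot: [-0.001, 0.755, 0.656, -0.001]
force: [-0.1, -0.5, 0.5]
grip_width: 0.0366
finger_force: 20.0
```

```bash
python3 - <<'E'
from h import *
to(.5535,.038,.0145,-7.76)
E
```

```text
t 28.55 tcp [0.4061 0.0371 0.1073] phi -8.0 w 0.036642420086630635 ff 19.995277225971222 F [-0.1 -0.5  0.5] j [-0.12 -0.04  2.03 -0.    1.16  0.02]
shift [ 21.3 146.2  92.3] rz -0.2 tilt [-0.0033  0.0002 -1.    ]
```

Request:
{"fn": "play_rows", "kwargs": {"deltas": [[4,29.2,0,0,0,0,0.6],[4,29.2,0,0,0,0,0.6],[4,29.2,0,0,0,0,0.6],[4,29.2,0,0,0,0,0.6],[4,29.2,0,0,0,0,0.6],[0,0,20,0,0,0,0.6],[0,0,25,0,0,0,0.6],[0,0,20,0,0,0,0.6],[0,0,0,0,0,0,0.6],[0,0,0,0,0,0,0.6]]}}

```text
time: 29.55
tool_pos: [0.5537, 0.0375, 0.0427]
tool_rot: [-0.001, 0.753, 0.658, -0.001]
force: [0.9, -0.3, -0.4]
grip_width: 0.0364
finger_force: 20.0
```

```bash
python3 - <<'E'
from h import *
wrist('w12')
to(.5535,.038,.0145,-7.76)
E
```

```text
t 29.6 tcp [0.5549 0.0374 0.0439] phi -7.6 w 0.036377691833442256 ff 19.999736845493317 F [ 0.1  0.1 -0.1] j [-0.09  0.35  1.72 -0.    1.07  0.05]
shift [ 0.4 -1.4 29.4] rz 0.1 tilt [-0.0004 -0.     -1.    ]
```

View pics/w12.png

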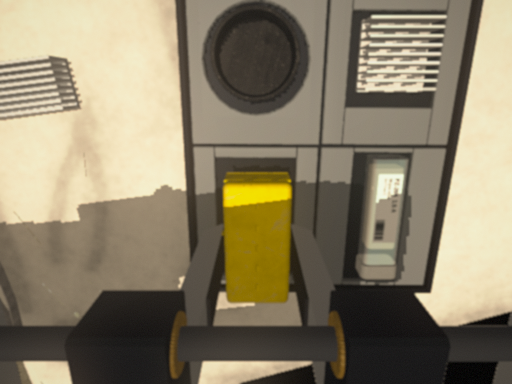

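The box (257,238) hangs in line over the wide recess (near edge at 257,160).

Request:
{"fn": "play_rows", "kwargs": {"deltas": [[0,-1,12,0,0,0,0.6],[0,0,8,0,0,0,0.6],[0,0,5,0,0,0,0.6],[0,0,2,0,0,0,0.6],[0,0,1,0,0,0,0.6],[0,0,0,0,0,0,0.6],[0,0,0,0,0,0,0.6]]}}

```text
time: 30.3
tool_pos: [0.5543, 0.0376, 0.0162]
tool_rot: [0.0, 0.753, 0.658, 0.0]
force: [0.4, 0.2, -0.9]
grip_width: 0.0361
finger_force: 20.0
```

```bash
python3 - <<'E'
from h import *
to(.5535,.038,.0145,-7.76)
E
```

```text
t 30.3 tcp [0.5543 0.0376 0.0162] phi -7.6 w 0.03609223136092524 ff 19.99967873096466 F [ 0.4  0.2 -0.9] j [-0.09  0.39  1.73 -0.    1.01  0.05]
shift [ 0.3 -0.9  1.7] rz 0.1 tilt [ 0.0006 -0.0001 -1.    ]
```

Request:
{"fn": "play_rows", "kwargs": {"deltas": [[0,0,1,0,0,0,0.6],[0,0,0.5,0,0,0,0.6],[0,0,0,0,0,0,0.6],[0,0,0,0,0,0,0.2],[0,0,0,0,0,0,0],[0,0,0,0,0,0,0],[0,0,-20,0,0,0,0],[0,0,-40,0,0,0,0],[0,0,-40,0,0,0,0],[0,0,-40,0,0,0,0]]}}

```text
time: 31.3
tool_pos: [0.5535, 0.0376, 0.1554]
tool_rot: [-0.0, 0.753, 0.658, -0.0]
force: [0.8, -0.7, -0.4]
grip_width: 0.0471
finger_force: 0.0
```

Request:
{"fn": "play_rows", "kwargs": {"deltas": [[0,-40,-20,0,0,0,-0.5],[0,-40,0,0,0,0,-0.5],[0,0,0,0,0,0,-0.5],[0,0,0,0,0,0,-0.5],[0,0,0,0,0,0,-0.5]]}}

```text
time: 31.8
tool_pos: [0.4758, 0.0481, 0.1747]
tool_rot: [0.0, 0.753, 0.658, 0.0]
force: [-0.1, -0.2, 0.0]
grip_width: 0.0702
finger_force: 0.0
```

```bash
python3 - <<'E'
from h import *
c=wrist('w13');P=cloud(c,c['R'],c['t'])*1000
def med(n,x,y,rx=4):
    m=(np.abs(P[...,0]-x)<rx)&(np.abs(P[...,1]-y)<rx);print(n,m.sum(),np.percentile(P[m][:,2],[20,50,90]).round(1))
med('box',554,38,15);med('tube',634.5,28,8);med('sink',648,129,12);med('grey',608,88,6);med('cup floor',566,138.5,8)
m=(np.abs(P[...,0]-553)<50)&(np.abs(P[...,1]-38)<55)&(P[...,2]>22)&(P[...,2]<45)
print(cv2.minAreaRect(P[m][:,:2].astype(np.float32)))
to(.4,0,.2,0)
E
```

```text
box 877 [31.2 31.9 32.8]
tube 245 [23.9 24.5 25.4]
sink 685 [10.1 12.4 26.3]
grey 154 [10.4 11.  12. ]
cup floor 286 [ 9.5 10.  11. ]
((553.4442749023438, 38.98277282714844), (71.9940414428711, 38.52921676635742), 82.00230407714844)
t 31.85 tcp [0.476  0.048  0.1746] phi -7.7 w 0.0701370395201212 ff 0.0 F [ 0.5 -0.5  0.2] j [-0.08  0.03  1.81 -0.    1.31  0.05]
shift [-57.7 -68.9 -25.5] rz -7.7 tilt [ 0.001  -0.0001 -1.    ]
```

View pics/w13.png

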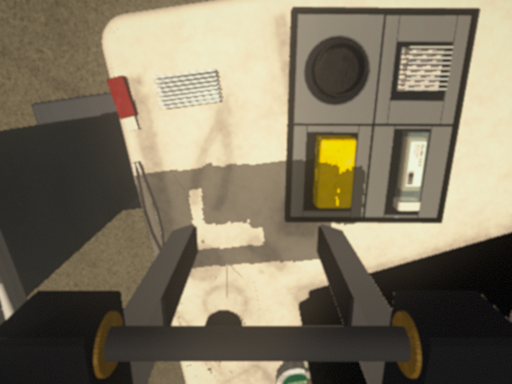

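All four parts are in their recesses: cup (337,70), sink (424,68), box (335,172) and tube (411,170). The long sink is untouched, and the robot is clear of everything.

```bash
python3 -c "
from rig import robot
print(robot.sign_off())"
```

```text
the job is handed in; nothing more can be done
None
```

I set the square heat sink, the eyepiece cup, the fuse tube and the yellow box in their recesses, in that order; depth readings show each flat on its recess floor. I left the long heat sink and the wool pot where they were, and handed the job in at about 32 s.

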